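Load the instrument dryer from the drip hook and start its second programme

TASK

The wire basket has finished dripping: lift it up off the hook of its draining stand and set it down gently, upright, inside the well of the instrument dryer (do not drop it in). Let go of it, then start the dryer with its keys, pressing them fully, one at a time and in this order: the round on key, then the middle one of the row of three square programme keys (two dots), and last the wide start key (triangle). Press neither of the other two programme keys and leave the things standing around where they are.

Things in the scene. Friction and masses are not known exactly. Their poses are not given: they have to be found in the camera images.
- basket: loose square wire basket, 66 x 66 x 44 mm, 160 g. Origin: centre of its underside, z up. Rigid strap handle (16 mm wide in x, 3 mm thick) in its y-z plane: two upright legs, outer faces y = +-18.5 mm, z = 76 to 121 mm, joined by a top strap (underside z = 118). The hook passes under the strap. Grip: squeeze both legs from outside along y, 37 mm
- basket_grip (a point): point midway between the two upright legs of the basket's handle, 98 mm above the basket's underside and 20 mm under the top strap; axes as the basket's
- drip_stand: fixed steel draining stand. Origin: centre of its dish's underside (100 x 90 x 10 mm), z up. Post (10 mm) at x = +40 mm; at z = 185 mm a flat hook strip 12 mm wide runs to its -x (robot side) up to x = -32 and turns up 12 mm. The basket hangs at x = about -10 mm, 67 mm above the worktop: lift it 20 to 40 mm, then draw it 80 mm along the stand's -x before raising it more
- hook_tip (a point): top end of the hook's upturned tip, 197 mm above the worktop; axes as the stand's
- dryer: fixed bench-top hot-air instrument dryer, white, 260 mm deep (x), 140 mm wide (y), 123 mm high. Origin: centre of its underside; z up, front with the key console towards its own -x. The square open well (104 x 104 mm, steel lined) is in its top with its centre at x = +48 mm; its rim is 123 mm above the worktop
- well_floor (a point): centre of the well's flat floor, 62 mm above the worktop and 61 mm under the rim; axes as the dryer's. The seated basket's underside rests here, its handle sticking out
- key_power_top (a point): centre of the top face of the round on key (20 mm across), front row, left; z out of the panel, which slopes 12 degrees down to the dryer's front (-x); y left. Key 8.5 mm proud of the panel. Its joint reads 0 m when up and 0.005 when fully down; it springs back by itself (about 1.5 N to start it, 4 N at the bottom).
- key_prog1_top (a point): centre of the top face of the first programme key (20 x 20 mm, one dot), left end of the rear row of three, 40 mm behind the on key; z out of the panel, which slopes 12 degrees down to the dryer's front (-x); y left. Key 8.5 mm proud of the panel. Not to be pressed
- key_prog2_top (a point): centre of the top face of the second programme key (20 x 20 mm, two dots), middle of the rear row of three, 40 mm pitch; z out of the panel, which slopes 12 degrees down to the dryer's front (-x); y left. Key 8.5 mm proud of the panel. Its joint reads 0 m when up and 0.005 when fully down; it springs back by itself (about 1.5 N to start it, 4 N at the bottom).
- key_prog3_top (a point): centre of the top face of the third programme key (20 x 20 mm, three dots), right end of the rear row of three; z out of the panel, which slopes 12 degrees down to the dryer's front (-x); y left. Key 8.5 mm proud of the panel. Not to be pressed
- key_start_top (a point): centre of the top face of the wide start key (22 x 34 mm, triangle), front row, right; z out of the panel, which slopes 12 degrees down to the dryer's front (-x); y left. Key 8.5 mm proud of the panel. Its joint reads 0 m when up and 0.005 when fully down; it springs back by itself (about 1.5 N to start it, 4 N at the bottom).
- key_power (a joint): travel of the round on key, m: 0 up, 0.005 fully down
- key_prog1 (a joint): travel of the first programme key, m: 0 up, 0.005 fully down
- key_prog2 (a joint): travel of the second programme key, m: 0 up, 0.005 fully down
- key_prog3 (a joint): travel of the third programme key, m: 0 up, 0.005 fully down
- key_start (a joint): travel of the start key, m: 0 up, 0.005 fully down
- wax_pot: bystander: round white pot with an ochre lid, 65 mm across, 29 mm high, loose; origin at the centre of its underside
- bur_block: bystander: small blue block with upright burs, 36 x 58 x 40 mm, loose; origin at the centre of its underside
- paste_pot: bystander: round pot with a grey lid, 91 mm across, 44 mm high, loose; origin at the centre of its underside
- instrument_cassette: bystander: closed perforated steel cassette, 91 x 185 x 28 mm, loose; origin at the centre of its underside
Things that resemble listed ones, but are neither listed nor needed, are in the scene too. What is shaped like the basket but blue is not meant.

How it is judged:
By the outcome, as a careful person would: the job done as asked, in the order asked, and still so for the second after the job is handed in, with the robot touching nothing.
It also fails if it takes over 58 s, if anything falls off the work surface, if the arm or the gripper's body presses on something with over 40 N, if the wrist force passes 120 N, or if a joint passes its speed limit or range.

ROBOT

A 6-joint arm with a two-finger parallel gripper is mounted at the origin on a cart in front of the work surface, level with it; the furniture and walls round the work are solid. World frame = base frame: x ahead of the robot, y to its left, z up, the work surface at z = 0. Lengths are in mm, angles in rad, forces in N, time in s.
With the tool pointing down it reaches from about 275 to 1000 mm from the base axis. Payload 8.4 kg.
Tool frame: the origin (TCP) lies at the centre of the arm's flange, where the gripper is bolted on; the fingertips stand r.tip_extent ahead of it and the grasp point (between the pads) lies 155 mm ahead of it (r.tip_extent is the distance from the TCP to the fingertips, in mm); z points along the fingers, y is the direction in which the jaws open and shut (so a half turn about z gives the same grasp; the last joint's range is limited). The gripper opens to 85 mm and grips with 20 to 120 N. Pads are 22 mm wide; open, the fingers measure 114 mm over their backs; the gripper's body (76 mm by 85 mm) begins 54 mm behind the grasp point. The pads swing forward as they close: fully open they stand 13 mm farther back than shut.
Start: joints at [1.242, 0.353, 1.633, -0, 1.155, -0.002], TCP at [200.633, 591.926, 404.681] pointing down, gripper open.
Joint ranges: [-2.63, 2.63], [-0.92, 2.1], [0.06, 2.66], [-1.3, 4.44], [0, 2.69], [-3.02, 3.02]. Speed limits (rad/s): [2.22, 2.22, 2.79, 3.14, 3.14, 3.14].

INTERFACE

Orientations are given as [roll, pitch, yaw] about the fixed x, y, z axes, in that order (R = Rz(yaw) Ry(pitch) Rx(roll)).
In Python, from rig import sense, grab_frame, job, r gives the robot as it stands. The module is installed in compiled form; this text tells all that it offers.
- The arm moves only by the shell command python3 -m creep 'ROWS' [FORCE]. ROWS is JSON, a list of rows, each a list of 7 numbers: the turn, a rotation vector about the tool's x, y, z in rad, then the shift along the tool's x, y, z in mm, then the closure, from 0 (fully open) to 1 (shut). In form: [[wx, wy, wz, dx, dy, dz, fingers], ...]. A call has 1 to 10 rows; each row shifts and turns the pose as measured when the row begins, along the tool's axes as they then stand; what a row does not reach is not made up. A row lasts 1/12 s, in which the tool goes at most 41.7 mm and 7.16 degrees, less where a joint would pass 70% of its speed; a pose out of reach is approached as far as the arm can. A call with a gripper value outside its range is refused whole. The fingers move at their own pace and stop on an object; FORCE is the grip in N (left out, the last holds). Time passes only in rows, so rows that do not move let the fingers close. It gives the time, the measured TCP pose, the force and the opening at its end, in the units of the state.
- sense(): the state, without advancing time (a new reading comes with each control period).
- grab_frame(name): name is "scene" or "top" or "wrist"; returns a dict with "color" (420x560x3 uint8, red, green, blue), "mtx" (3x3 intrinsics, pixels), "distortion" ([k1, k2, p1, p2, k3] as OpenCV has them; the pictures are not rectified), "T" (4x4, takes a point from camera to world coordinates). Camera axes: x right, y down, z forward; pixel columns grow to the right and rows downward; lengths in mm; the calibration is good to about 2 mm. A picture is of the moment at which its call begins. There is no depth.
- job.sign_off(): hands the job in, once; it reports no verdict.
The state is a dict: "clock": time; "qpos": joint angles; "qvel": joint speeds; "joint_efforts": joint torques, N m; "eef_pos": TCP position; "tcp_rot": TCP orientation; "contact_force": force on the tool from outside, world axes, zero at the start; "wrist_torque": the same for the moment, N m; "opening": opening from 0.0 (shut) to 1.0 (fully open).
Only numpy, scipy, OpenCV 4.12 (cv2) and the standard library are available. Lean on these libraries where they do the work, as an engineer would, in place of code of your own. Each camera call takes 0.05 s, during which the arm holds its last target.

## Working session

There is one attempt and no reset: what is moved stays moved. The work goes in short steps, Python scripts to look and compute and a shell command to move; the robot and the scene stay as the last step left them, time stands still between calls to the robot, and variables do not carry over. Pictures are saved under pics/ and viewed, and the job is handed in when it is done.

```bash
mkdir -p pics
python3 - <<'E'
from rig import sense, grab_frame, r
import cv2,json
print(sense(), r.tip_extent)
for n in ("scene","top","wrist"):
    f=grab_frame(n); cv2.imwrite(f"pics/{n}0.png",f["color"][:,:,::-1])
    print(n,f["mtx"].tolist(),list(f["distortion"]),f["T"].tolist())
E
```

```text
{'clock': 0.0, 'qpos': array([ 1.24160046e+00,  3.53684476e-01,  1.63413782e+00, -9.04637874e-06,
        1.15521469e+00, -2.41650243e-03]), 'qvel': array([ 0.00133551,  0.00074803, -0.00120811, -0.00016667, -0.00021177,
        0.00022484]), 'joint_efforts': array([-2.07309895e-03, -6.05248618e+01, -3.42054141e+01, -1.86331836e-04,
        9.48088156e-03,  3.31952833e-05]), 'eef_pos': array([200.55658863, 591.69925411, 403.93724549]), 'tcp_rot': array([-3.14014830e+00,  4.78082877e-06,  2.81481695e+00]), 'contact_force': array([-0.57258678,  0.13461776, -0.37419769]), 'wrist_torque': array([ 0.00681696, -0.01736034,  0.01463117]), 'opening': 1.0030912071717122} 173.4
scene [[480.519799382929, 0.0, 274.9844347352649], [0.0, 480.519799382929, 205.914891118955], [0.0, 0.0, 1.0]] [np.float64(-0.08962333653810473), np.float64(0.0), np.float64(0.0), np.float64(0.0), np.float64(0.0)] [[0.8661045246187222, -0.3405207312879937, 0.3659352183079232, 45.23080629117401], [-0.49942886743235715, -0.5590006109685581, 0.6618830133127847, -920.6105041522189], [-0.020826877111328603, -0.75601848423161
[... 353 characters left out ...]
7665433850521], [-0.9225392824155922, 0.34260251860543817, -0.17760852075656322, 335.203072232873], [0.011590785029285388, -0.4354336878823916, -0.9001461865494652, 1576.6457337250374], [0.0, 0.0, 0.0, 1.0]]
wrist [[315.5824770009576, 0.0, 280.14850737189147], [0.0, 315.5824770009576, 206.13500329061847], [0.0, 0.0, 1.0]] [np.float64(0.01589734648766028), np.float64(0.0), np.float64(0.0), np.float64(0.0), np.float64(0.0)] [[0.3208614970325432, 0.8961475934401866, 0.3065410094806177, 121.85657810508359], [0.947125894673994, -0.30336472452781366, -0.10451020787535069, 618.257579547285], [-0.0006628423798636498, 0.3238662296126668, -0.9461026508558432, 372.01554854472903], [0.0, 0.0, 0.0, 1.0]]
```

View pics/scene0.png

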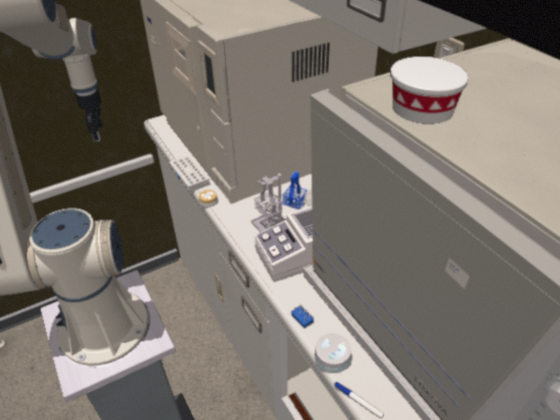

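View pics/top0.png

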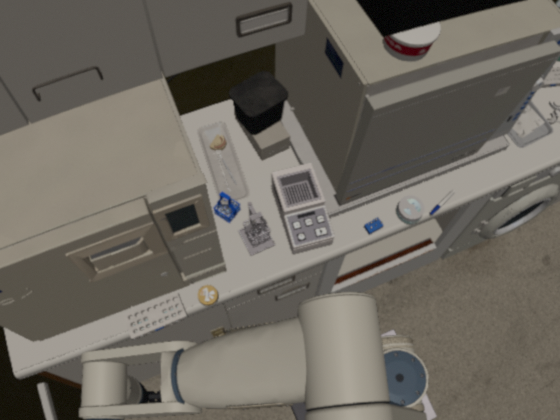

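View pics/wrist0.png

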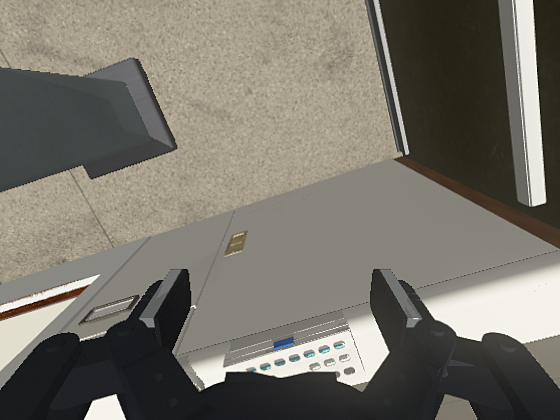

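The scene and top views show the stand with the steel basket (top view, about (255,230)), a blue decoy basket at (226,206), and the dryer at about (303,205) with its keys towards the robot. I'll enlarge these.

Run:
```python
import cv2
a=cv2.imread("pics/top0.png")[160:260,215:345]; cv2.imwrite("pics/topc.png",cv2.resize(a,None,fx=6,fy=6,interpolation=cv2.INTER_CUBIC))
a=cv2.imread("pics/scene0.png")[160:280,235:345]; cv2.imwrite("pics/scenec.png",cv2.resize(a,None,fx=5,fy=5,interpolation=cv2.INTER_CUBIC))
```

```text
(no output)
```

View pics/topc.png

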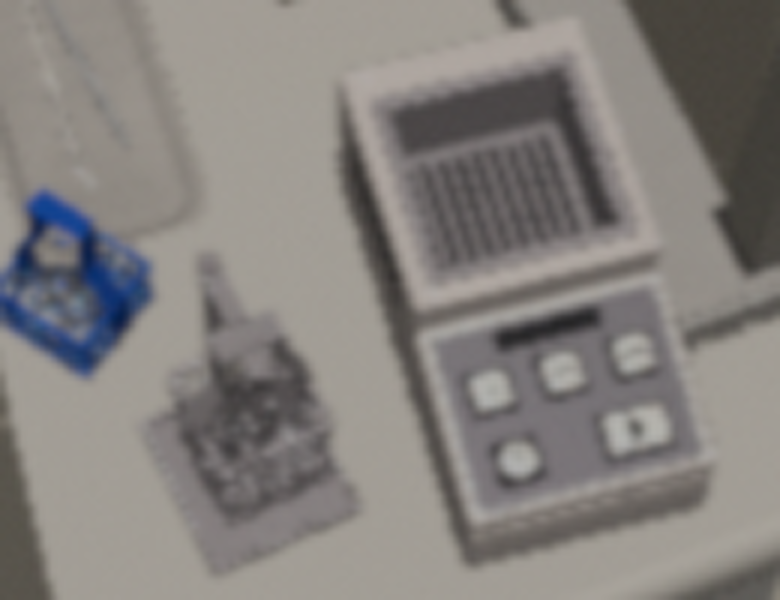

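View pics/scenec.png

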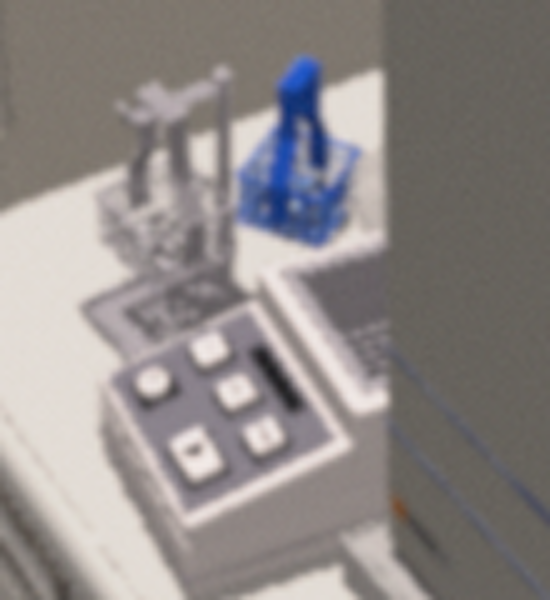

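```bash
cat > h.py <<'E'
import numpy as np, cv2
from scipy.spatial.transform import Rotation as R
def ray(f,uv):
    uv=np.array(uv,float).reshape(-1,1,2)
    p=cv2.undistortPoints(uv,f["mtx"],np.array(f["distortion"],float)).reshape(-1,2)
    d=np.c_[p,np.ones(len(p))]@f["T"][:3,:3].T
    return f["T"][:3,3],d
def at(f,uv,z):
    o,d=ray(f,uv); z=np.broadcast_to(z,len(d)); return o+d*((z-o[2])/d[:,2])[:,None]
def proj(f,P):
    Ti=np.linalg.inv(f["T"]); 
    return cv2.projectPoints(np.array(P,float).reshape(-1,1,3),cv2.Rodrigues(Ti[:3,:3])[0],Ti[:3,3],f["mtx"],np.array(f["distortion"],float))[0].reshape(-1,2)
def tri(fs,uvs):
    A=np.zeros((3,3));b=np.zeros(3)
    for f,uv in zip(fs,uvs):
        o,d=ray(f,[uv]);d=d[0]/np.linalg.norm(d[0]);M=np.eye(3)-np.outer(d,d);A+=M;b+=M@o
    return np.linalg.solve(A,b)
E
python3 - <<'E'
import pickle
from rig import grab_frame
from h import *
np.set_printoptions(precision=1,suppress=True)
t=grab_frame("top");s=grab_frame("scene")
pickle.dump((t,s),open("ts.pkl","wb"))
c=lambda L:[(x/6+215,y/6+160) for x,y in L]
cs=lambda L:[(x/5+235,y/5+160) for x,y in L]
print("rim",at(t,c([(345,85),(580,22),(660,248),(410,318)]),123))
print("well floor TL",at(t,c([(400,160),(550,125),(590,230),(440,280)]),62))
print("keys top z~85",at(t,c([(490,390),(562,372),(633,354),(519,460),(637,428)]),85))
print("dish",at(t,c([(145,430),(215,572),(358,498)]),10))
print("tri keys")
for a,b in zip([(490,390),(562,372),(633,354),(519,460),(637,428)],[(211,347),(238,390),(264,435),(154,384),(196,454)]):
    print(tri([t,s],[c([a])[0],cs([b])[0]]))
print("dish scene",at(s,cs([(85,303),(225,265)]),10))
print("post top",tri([t,s],[c([(208,258)])[0],cs([(222,73)])[0]]))
E
```

```text
rim [[ 745.     8.1  123. ]
 [ 732.8 -127.8  123. ]
 [ 589.  -109.2  123. ]
 [ 601.8   30.6  123. ]]
well floor TL [[ 720.3  -15.6   62. ]
 [ 708.8 -103.2   62. ]
 [ 639.4  -96.4   62. ]
 [ 642.8   -6.7   62. ]]
keys top z~85 [[562.5  -0.3  85. ]
 [557.4 -40.3  85. ]
 [552.4 -80.1  85. ]
 [519.5   1.8  85. ]
 [512.2 -63.9  85. ]]
dish [[642.5 170.7  10. ]
 [549.1 165.6  10. ]
 [559.6  76.6  10. ]]
tri keys
[559.7   1.7  94.5]
[555.  -38.2  94. ]
[549.7 -77.8  93.7]
[520.2   1.5  83.8]
[512.1 -63.7  85.6]
dish scene [[552.9 160.2  10. ]
 [652.8 144.4  10. ]]
post top [643.1 126.2 190.1]
```

```bash
python3 -m creep '[[0,0,0,-29,-25.5,-3.3,0],[0,0,0,-29,-25.5,-3.3,0],[0,0,0,-29,-25.5,-3.3,0],[0,0,0,-29,-25.5,-3.3,0],[0,0,0,-29,-25.5,-3.3,0],[0,0,0,-29,-25.5,-3.3,0],[0,0,0,-29,-25.5,-3.3,0]]'
```

```text
clock: 0.83
eef_pos: [336.4, 354.3, 425.7]
tcp_rot: [3.141, -0.002, 2.825]
contact_force: [-0.2, 0.4, 0.8]
opening: 0.997
```

```bash
python3 -m creep '[[0,0,0,-29,-25.5,-3.3,0],[0,0,0,-29,-25.5,-3.3,0],[0,0,0,-29,-25.5,-3.3,0],[0,0,0,-29,-25.5,-3.3,0],[0,0,0,-29,-25.5,-3.3,0],[0,0,-0.104,-29,-25.5,0,0],[0,0,-0.104,-29,-25.5,0,0],[0,0,-0.104,0,0,0,0],[0,0,-0.104,0,0,0,0]]'
python3 - <<'E'
from rig import sense, grab_frame
import cv2,pickle
f=grab_frame("wrist"); pickle.dump(f,open("w1.pkl","wb")); cv2.imwrite("pics/w1.png",f["color"][:,:,::-1])
E
```

```text
clock: 1.58
eef_pos: [483.1, 104.9, 445.2]
tcp_rot: [3.141, 0.005, -3.038]
contact_force: [-0.7, 0.9, -0.3]
opening: 1.0
```

View pics/w1.png

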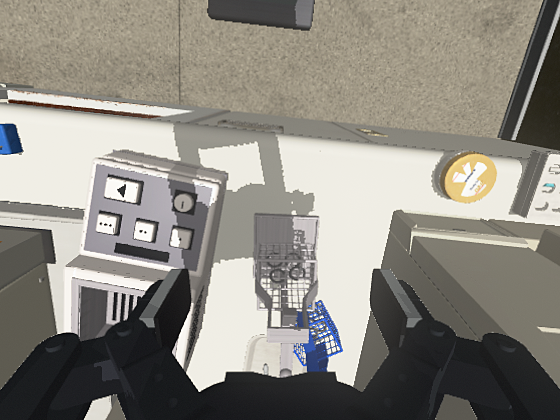

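The wrist picture (upside down: down is forward) shows the stand and basket at about (288,280), the blue decoy at (320,335), and the dryer at left with start (122,190), on (184,203) and the programme row (107–181, 225–238).

Run:
```python
import cv2
a=cv2.imread("pics/w1.png")[205:375,225:365]; cv2.imwrite("pics/w1a.png",cv2.resize(a,None,fx=3.5*1,fy=3.5,interpolation=cv2.INTER_CUBIC))
a=cv2.imread("pics/w1.png")[140:380,50:250]; cv2.imwrite("pics/w1b.png",cv2.resize(a,None,fx=2.5,fy=2.5,interpolation=cv2.INTER_CUBIC))
```

```text
(no output)
```

View pics/w1a.png

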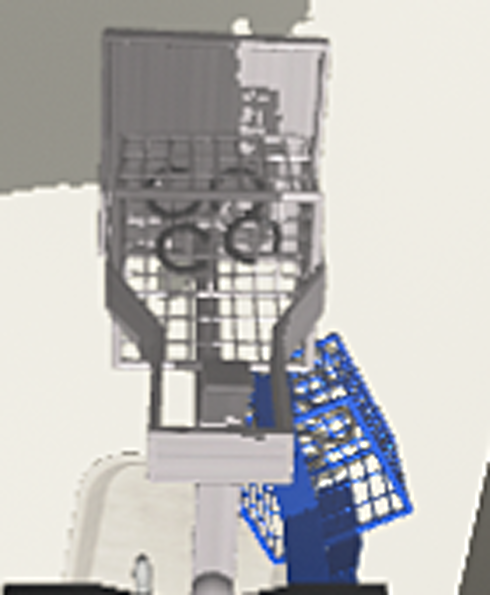

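View pics/w1b.png

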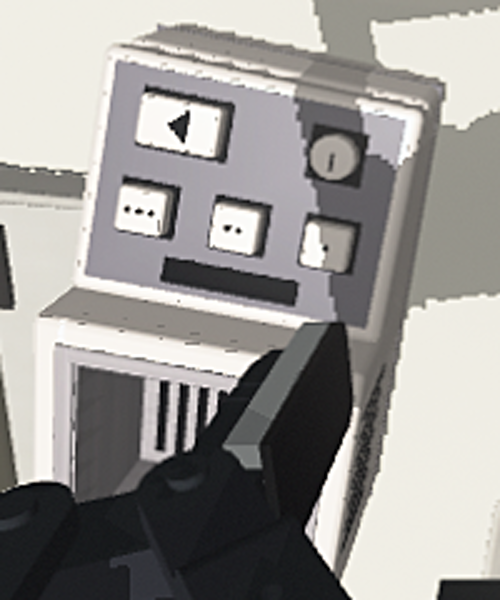

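Run:
```python
import pickle
from h import *
np.set_printoptions(precision=1,suppress=True)
f=pickle.load(open("w1.pkl","rb"))
a=lambda L:[(x/3.5+225,y/3.5+205) for x,y in L]
b=lambda L:[(x/2.5+50,y/2.5+140) for x,y in L]
P=at(f,a([(149,436),(293,436),(293,480),(148,480)]),188);print("strap",P,P.mean(0),np.linalg.norm(np.diff(P,axis=0),axis=1))
P=at(f,a([(104,30),(329,38)]),10);print("dish front",P,np.linalg.norm(P[0]-P[1]))
P=at(f,a([(196,510),(240,510)]),185);print("hook sides",P)
K=at(f,b([(142,207),(234,225),(326,240),(333,156),(179,125)]),[94,94,94,85.5,85.5]);print("keys p3 p2 p1 on start",K)
P=at(f,b([(45,318),(235,352)]),123);print("rim front",P)
P=at(f,b([(70,345),(235,372)]),123);print("rim inner",P)
```

```text
strap [[592.8 105.2 188. ]
 [589.1 140.8 188. ]
 [602.5 142.6 188. ]
 [606.3 106.2 188. ]] [597.7 123.7 188. ] [35.8 13.6 36.6]
dish front [[554.4  77.5  10. ]
 [548.6 165.1  10. ]] 87.77844427391034
hook sides [[617.4 119.5 185. ]
 [616.2 130.9 185. ]]
keys p3 p2 p1 on start [[549.5 -77.1  94. ]
 [554.  -38.1  94. ]
 [557.1   1.9  94. ]
 [520.6   2.4  85.5]
 [513.3 -63.2  85.5]]
rim front [[ 590.1 -104.5  123. ]
 [ 598.8  -27.5  123. ]]
rim inner [[602.1 -95.6 123. ]
 [608.7 -27.8 123. ]]
```

```bash
python3 -m creep '[[0,0,0,-38,2.4,0,0],[0,0,0,-38,2.4,0,0],[0,0,0,-38,2.4,0,0],[0,0,0,0,0,0,0]]'
python3 - <<'E'
from rig import sense, grab_frame
import cv2,pickle
f=grab_frame("wrist"); pickle.dump(f,open("w2.pkl","wb")); cv2.imwrite("pics/w2.png",f["color"][:,:,::-1])
E
```

```text
clock: 1.97
eef_pos: [597.2, 124.7, 444.9]
tcp_rot: [-3.141, 0.004, -3.039]
contact_force: [-1.6, -0.2, -0.4]
opening: 1.003
```

View pics/w2.png

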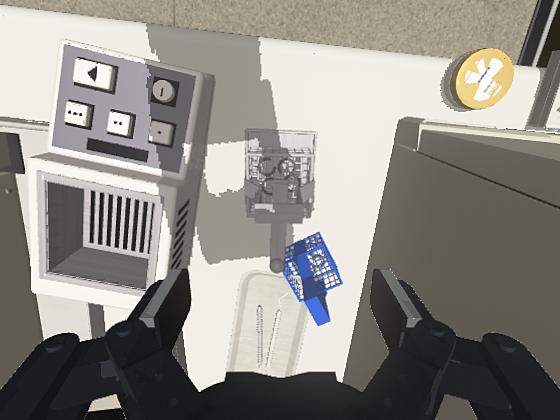

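The hover view shows the strap at about (278,214), the well at (100,235), all keys, and the side cabinet's edge from (398,120) to (330,380).

Run:
```python
import cv2
a=cv2.imread("pics/w2.png")[120:280,225:345]; cv2.imwrite("pics/w2a.png",cv2.resize(a,None,fx=4,fy=3.75,interpolation=cv2.INTER_CUBIC))
a=cv2.imread("pics/w2.png")[30:310,20:220]; cv2.imwrite("pics/w2b.png",cv2.resize(a,None,fx=2,fy=2,interpolation=cv2.INTER_CUBIC))
import pickle
from h import *
np.set_printoptions(precision=1,suppress=True)
f=pickle.load(open("w2.pkl","rb"))
print(at(f,[(398,120),(330,380),(345,320)],0),at(f,[(398,120),(330,380)],200))
```

```text
[[527.4 266.6   0. ]
 [959.3 247.1  -0. ]
 [835.5 251.9   0. ]] [[521.2 193.6 200. ]
 [743.8 183.5 200. ]]
```

View pics/w2a.png

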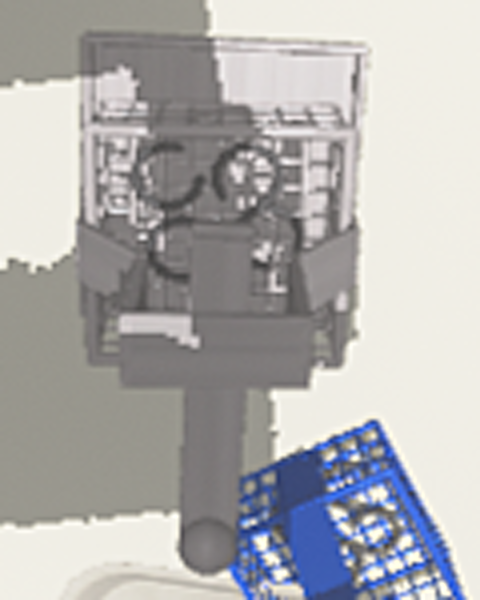

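View pics/w2b.png

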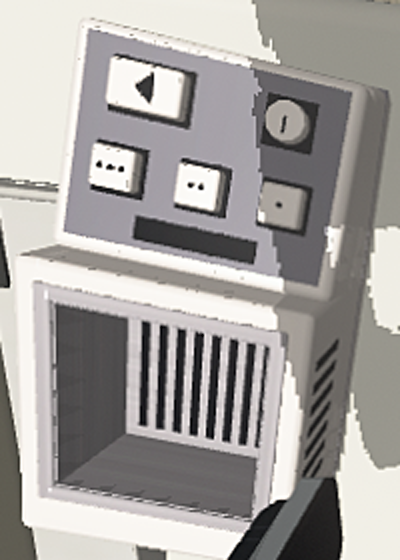

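Run:
```python
import pickle
from h import *
np.set_printoptions(precision=1,suppress=True)
f=pickle.load(open("w2.pkl","rb"))
a=lambda L:[(x/4+225,y/3.75+120) for x,y in L]
b=lambda L:[(x/2+20,y/2+30) for x,y in L]
P=at(f,a([(120,315),(313,315),(311,387),(120,387),(120,333),(313,333)]),188);print("strap",P,np.linalg.norm(np.diff(P,axis=0),axis=1))
P=at(f,a([(80,35),(370,45)]),10);print("dish front",P,np.linalg.norm(P[0]-P[1]))
K=at(f,b([(114,166),(199,185),(283,205),(287,119),(147,87)]),[94,94,94,85.5,85.5]);print("keys p3 p2 p1 on start",K)
P=at(f,b([(20,257),(36,285),(285,332),(250,522),(42,497),(25,525)]),123);print("rim front out, inner FR,FL,BL,BR, out BR",P,P[1:5].mean(0))
P=at(f,b([(125,322),(268,340),(260,460),(125,433)]),62);print("floor",P)
```

```text
strap [[592.4 105.  188. ]
 [588.7 141.  188. ]
 [604.1 142.6 188. ]
 [607.9 106.2 188. ]
 [596.2 105.3 188. ]
 [592.5 141.5 188. ]] [36.2 15.6 36.6 11.7 36.4]
dish front [[557.4  76.5  10. ]
 [551.4 166.6  10. ]] 90.35747721258274
keys p3 p2 p1 on start [[550.3 -76.9  94. ]
 [554.9 -37.1  94. ]
 [560.1   3.1  94. ]
 [520.1   3.   85.5]
 [513.  -62.5  85.5]]
rim front out, inner FR,FL,BL,BR, out BR [[ 592.2 -105.8  123. ]
 [ 604.8 -100.6  123. ]
 [ 615.9   13.1  123. ]
 [ 724.6   -7.2  123. ]
 [ 719.7 -113.8  123. ]
 [ 737.9 -124.9  123. ]] [666.2 -52.1 123. ]
floor [[ 640.6  -99.4   62. ]
 [ 643.1  -18.5   62. ]
 [ 722.8  -25.5   62. ]
 [ 712.3 -106.4   62. ]]
```

```bash
python3 -m creep '[[0,0,0,-0.7,-0.7,35,0],[0,0,0,0,0,35,0],[0,0,0,0,0,30,0],[0,0,0,0,0,20,0],[0,0,0,0,0,0,0]]'
python3 - <<'E'
from rig import sense, grab_frame
import cv2,pickle
f=grab_frame("wrist"); pickle.dump(f,open("w3.pkl","wb")); cv2.imwrite("pics/w3.png",f["color"][:,:,::-1])
E
```

```text
clock: 2.43
eef_pos: [594.1, 125.7, 322.3]
tcp_rot: [3.141, 0.004, -3.047]
contact_force: [-0.7, -0.3, -0.1]
opening: 0.996
```

View pics/w3.png

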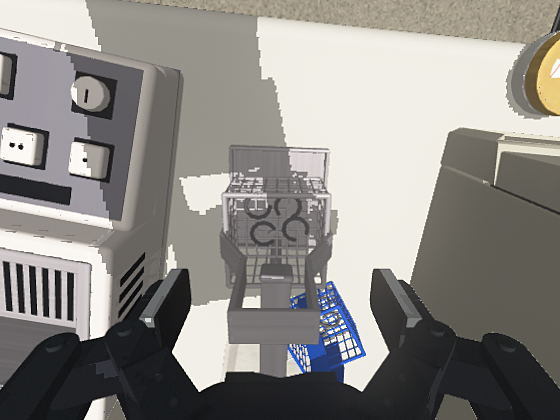

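The strap is centred between the open fingers (x 228–318 at y 330), so I close on it.

```bash
python3 -m creep '[[0,0,0,-3.5,-1.5,2,0],[0,0,0,0,0,0,0.6],[0,0,0,0,0,0,0.8],[0,0,0,0,0,0,0.9],[0,0,0,0,0,0,0.9],[0,0,0,0,0,0,0.9],[0,0,0,0,0,0,0.9]]' 40
```

```text
clock: 3.07
eef_pos: [599.7, 125.4, 330.3]
tcp_rot: [3.14, 0.015, -3.049]
contact_force: [0.4, -0.1, -1.7]
opening: 0.426
```

```bash
python3 -m creep '[[0,0,0,0,0,0,0.9],[0,0,0,0,0,-10,0.9],[0,0,0,0,0,-10,0.9],[0,0,0,0,0,-10,0.9],[0,0,0,0,0,0,0.9]]'
python3 - <<'E'
from rig import sense, grab_frame
import cv2,pickle
f=grab_frame("wrist"); pickle.dump(f,open("w4.pkl","wb")); cv2.imwrite("pics/w4.png",f["color"][:,:,::-1])
E
```

```text
clock: 3.48
eef_pos: [598.9, 125.2, 362.9]
tcp_rot: [3.14, 0.013, -3.049]
contact_force: [-0.1, -0.0, -1.1]
opening: 0.423
```

View pics/w4.png

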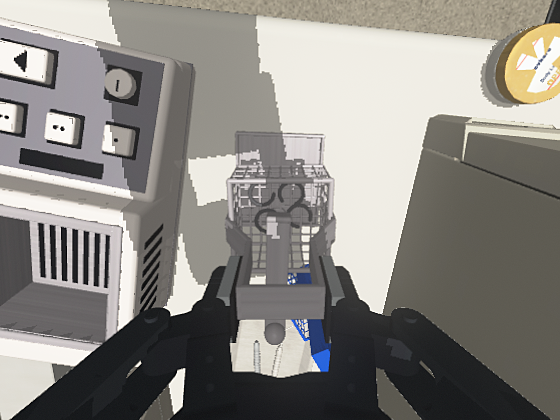

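The basket is gripped (36 mm opening) and lifted about 33 mm, with the stand's post visible below the strap at (275,335). Now I draw it along the stand's -x.

```bash
python3 -m creep '[[0,0,0,20,0,0,0.9],[0,0,0,25,0,0,0.9],[0,0,0,25,0,0,0.9],[0,0,0,25,0,0,0.9],[0,0,0,0,0,0,0.9]]'
python3 - <<'E'
from rig import sense, grab_frame
import cv2,pickle
f=grab_frame("wrist"); pickle.dump(f,open("w5.pkl","wb")); cv2.imwrite("pics/w5.png",f["color"][:,:,::-1])
E
```

```text
clock: 3.95
eef_pos: [501.2, 115.9, 360.6]
tcp_rot: [3.14, 0.015, -3.049]
contact_force: [-0.6, 0.2, -2.4]
opening: 0.424
```

View pics/w5.png

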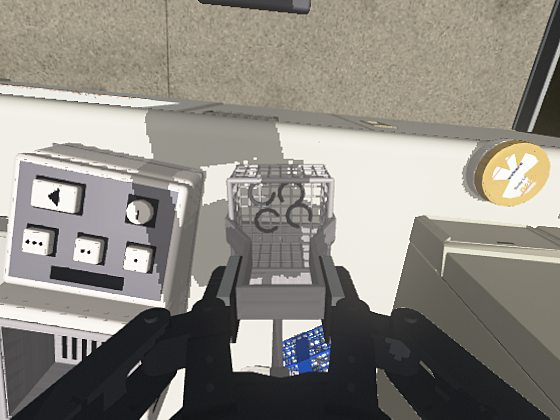

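The basket is clear of the hook; next I raise it, align it with the dryer and carry it over the well.

```bash
python3 -m creep '[[0,0,0,0,0,-35,0.9],[0,0,0,0,0,-35,0.9],[0,0,0.105,0,0,-30,0.9],[0,0,0.105,0,0,0,0.9],[0,0,0,0,0,0,0.9]]'; python3 -m creep '[[0,0,0,-25,-20,0,0.9],[0,0,0,-30,-24.5,0,0.9],[0,0,0,-30,-24.5,0,0.9],[0,0,0,-30,-24.5,0,0.9],[0,0,0,-20,-20,0,0.9],[0,0,0,0,0,0,0.9]]'
python3 - <<'E'
from rig import sense, grab_frame
import cv2,pickle
f=grab_frame("wrist"); pickle.dump(f,open("w6.pkl","wb")); cv2.imwrite("pics/w6.png",f["color"][:,:,::-1])
E
```

```text
clock: 4.42
eef_pos: [503.6, 116.2, 465.7]
tcp_rot: [3.136, 0.018, 3.016]
contact_force: [-0.3, -0.1, -2.8]
opening: 0.428
clock: 4.92
eef_pos: [631.8, -16.9, 465.9]
tcp_rot: [3.135, 0.021, 3.042]
contact_force: [-0.1, 0.6, -2.6]
opening: 0.429
```

View pics/w6.png

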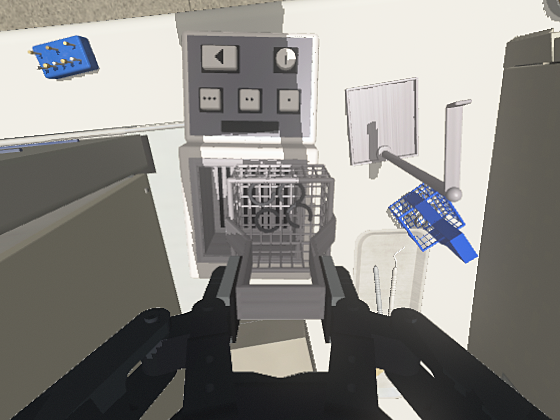

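Run:
```python
import pickle
from h import *
np.set_printoptions(precision=1,suppress=True)
f=pickle.load(open("w6.pkl","rb"));t,s=pickle.load(open("ts.pkl","rb"))
for z in (0,100,200,300,400): print(z,at(f,[(148,137),(152,175),(186,290)],z).round(0)[:,:2].tolist(), at(t,[(335,207),(355,193),(303,0)],z).round(0)[:,:2].tolist(), at(s,[(312,95),(313,265)],z).round(0)[:,:2].tolist())
a=cv2.imread("pics/top0.png")[0:230,240:440]; cv2.imwrite("pics/topd.png",cv2.resize(a,None,fx=2.5,fy=2.5,interpolation=cv2.INTER_CUBIC))
```

```text
0 [[591.0, -188.0], [643.0, -195.0], [835.0, -186.0]] [[607.0, -170.0], [630.0, -259.0], [1591.0, -492.0]] [[1221.0, 808.0], [624.0, -106.0]]
100 [[582.0, -146.0], [622.0, -152.0], [769.0, -145.0]] [[568.0, -138.0], [589.0, -221.0], [1489.0, -439.0]] [[1114.0, 652.0], [571.0, -179.0]]
200 [[572.0, -105.0], [600.0, -109.0], [703.0, -104.0]] [[528.0, -106.0], [548.0, -184.0], [1387.0, -387.0]] [[1008.0, 495.0], [519.0, -253.0]]
300 [[563.0, -63.0], [578.0, -66.0], [637.0, -63.0]] [[489.0, -74.0], [507.0, -146.0], [1285.0, -334.0]] [[901.0, 338.0], [466.0, -327.0]]
400 [[553.0, -22.0], [557.0, -23.0], [571.0, -22.0]] [[449.0, -42.0], [466.0, -108.0], [1183.0, -282.0]] [[795.0, 181.0], [414.0, -401.0]]
```

View pics/topd.png

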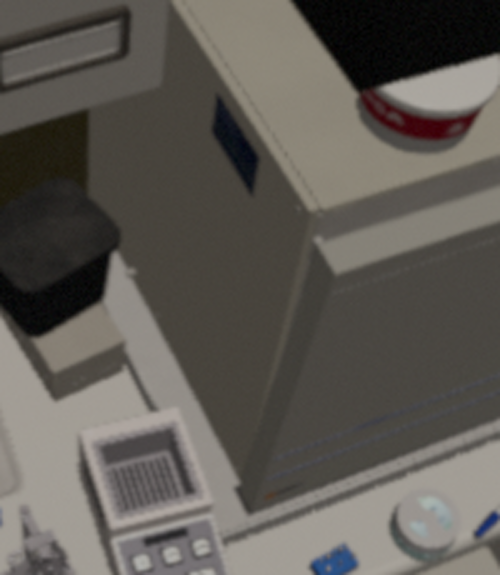

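Run:
```python
import cv2
a=cv2.imread("pics/w6.png")[20:300,170:340]; cv2.imwrite("pics/w6a.png",cv2.resize(a,None,fx=4,fy=2.1428*1.0,interpolation=cv2.INTER_CUBIC)) 
a=cv2.imread("pics/w6.png")[25:290,175:335]; cv2.imwrite("pics/w6a.png",cv2.resize(a,None,fx=2.2,fy=2.2,interpolation=cv2.INTER_CUBIC))
```

```text
(no output)
```

View pics/w6a.png

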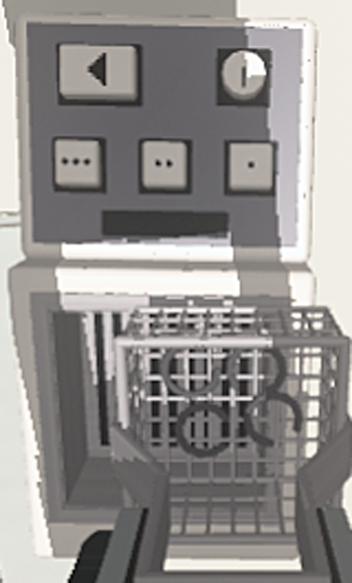

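Run:
```python
import pickle
from h import *
np.set_printoptions(precision=1,suppress=True)
f=pickle.load(open("w6.pkl","rb"))
b=lambda L:[(x/2.2+175,y/2.2+25) for x,y in L]
P=at(f,b([(10,268),(36,555),(34,295),(65,510),(310,295)]),123);print("outer FR,BR inner FR BR FL",P)
K=at(f,b([(76,160),(164,162),(251,164),(243,73),(97,70)]),[94,94,94,85.5,85.5]);print("keys p3 p2 p1 on start",K)
```

```text
outer FR,BR inner FR BR FL [[ 591.7 -108.9  123. ]
 [ 737.9 -126.2  123. ]
 [ 604.6 -100.8  123. ]
 [ 713.6 -106.7  123. ]
 [ 617.1   22.4  123. ]]
keys p3 p2 p1 on start [[550.1 -77.9  94. ]
 [554.9 -37.9  94. ]
 [559.8   1.9  94. ]
 [521.    2.   85.5]
 [513.3 -63.4  85.5]]
```

```bash
python3 -m creep '[[0,0,0.02,-17,-14,0,0.9],[0,0,0,-17,-14,0,0.9],[0,0,0,0,0,0,0.9]]'
```

```text
clock: 5.22
eef_pos: [662.3, -47.1, 462.9]
tcp_rot: [3.133, 0.015, 3.028]
contact_force: [0.1, -0.7, -2.8]
opening: 0.429
```

```bash
python3 -m creep '[[0,0,0,-2,-3,20,0.9],[0,0,0,0,0,30,0.9],[0,0,0,0,0,15,0.9],[0,0,0,0,0,0,0.9]]'
python3 - <<'E'
from rig import sense, grab_frame
import cv2,pickle
f=grab_frame("wrist"); pickle.dump(f,open("w7.pkl","wb")); cv2.imwrite("pics/w7.png",f["color"][:,:,::-1])
f=grab_frame("top"); cv2.imwrite("pics/t7.png",cv2.resize(f["color"][100:260,200:360,::-1],None,fx=3.7,fy=3.7,interpolation=cv2.INTER_CUBIC))
E
```

```text
clock: 5.55
eef_pos: [664.7, -47.5, 394.8]
tcp_rot: [3.132, 0.015, 3.037]
contact_force: [-0.8, -0.4, -2.2]
opening: 0.426
```

View pics/w7.png

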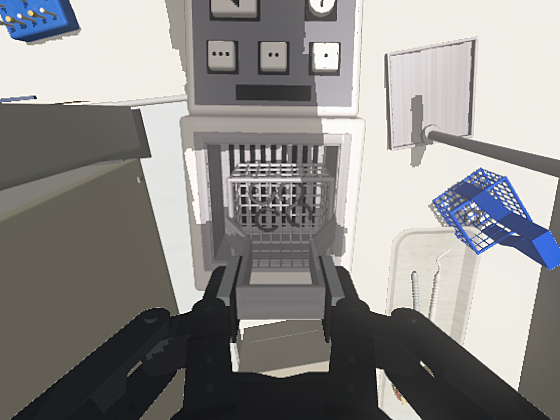

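View pics/t7.png

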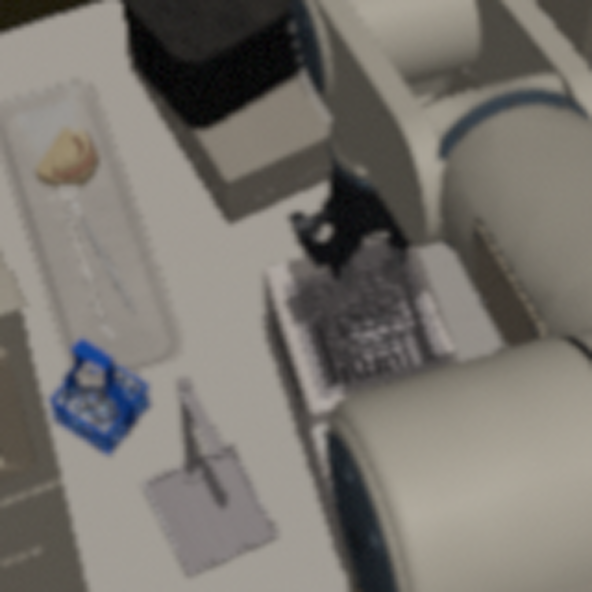

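Run:
```python
import cv2
a=cv2.imread("pics/w7.png")[110:330,175:375]; cv2.imwrite("pics/w7a.png",cv2.resize(a,None,fx=2.7,fy=2.7,interpolation=cv2.INTER_CUBIC)) 
import pickle
from h import *
np.set_printoptions(precision=1,suppress=True)
f=pickle.load(open("w7.pkl","rb"))
print(at(f,[(205,145),(342,140),(181,120),(365,118)],123))
```

```text
[[ 613.5  -96.   123. ]
 [ 620.6    6.3  123. ]
 [ 593.9 -109.9  123. ]
 [ 606.6   23.6  123. ]]
```

View pics/w7a.png

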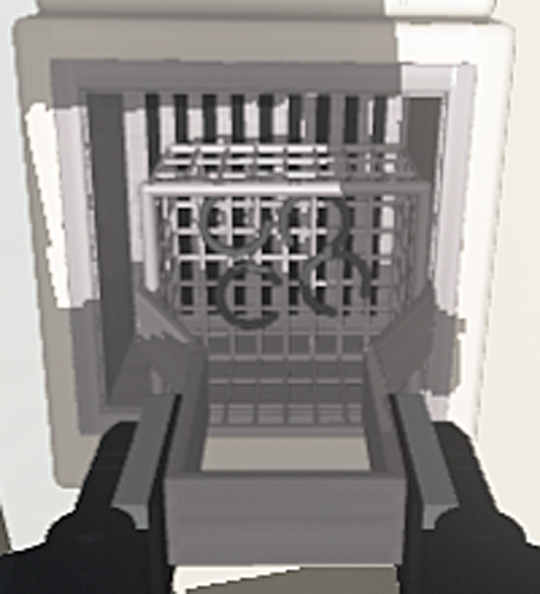

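The basket hangs over the well, with a gap visible on both sides: the well's inner edges are at x 82 and 445 in the crop and the basket spans 140–430. I go down to just above the floor, then feel for it.

```bash
python3 -m creep '[[0,0,0,-2,-2.5,15,0.9],[0,0,0,0,0,15,0.9],[0,0,0,-1,0,10,0.9],[0,0,0,-1,0,5,0.9],[0,0,0,0,0,0,0.9]]'
```

```text
clock: 6.07
eef_pos: [671.6, -48.9, 354.6]
tcp_rot: [3.131, 0.026, 3.04]
contact_force: [0.1, -0.3, -2.1]
opening: 0.425
```

```bash
python3 -m creep '[[0.0,0.024,0,4,0,0,0.9],[0,0,0,0,-1,5,0.9],[0,0,0,0,0,5,0.9],[0,0,0,0,0,0,0.9]]'
```

```text
clock: 6.4
eef_pos: [667.7, -49.5, 345.4]
tcp_rot: [3.131, 0.001, 3.041]
contact_force: [0.2, -0.4, -2.4]
opening: 0.43
```

```bash
python3 -m creep '[[0,0,0,0,0,5,0.9],[0,0,0,0,0,5,0.9],[0,0,0,0,0,0,0.9]]'; python3 -m creep '[[0,0,0,0,0,3,0.9],[0,0,0,0,0,0,0.9]]';python3 -m creep '[[0,0,0,0,0,3,0.9],[0,0,0,0,0,0,0.9]]'
python3 - <<'E'
from rig import sense, grab_frame
import cv2,pickle
f=grab_frame("wrist"); pickle.dump(f,open("w8.pkl","wb")); cv2.imwrite("pics/w8.png",f["color"][:,:,::-1])
E
```

```text
clock: 6.65
eef_pos: [667.9, -49.5, 335.0]
tcp_rot: [3.131, 0.003, 3.041]
contact_force: [-0.3, 0.0, -2.4]
opening: 0.427
clock: 6.82
eef_pos: [667.9, -49.5, 331.4]
tcp_rot: [3.131, 0.002, 3.041]
contact_force: [0.2, 0.5, -2.9]
opening: 0.425
clock: 6.98
eef_pos: [667.9, -49.4, 328.2]
tcp_rot: [3.131, 0.003, 3.041]
contact_force: [-0.1, 0.2, -3.2]
opening: 0.424
```

View pics/w8.png

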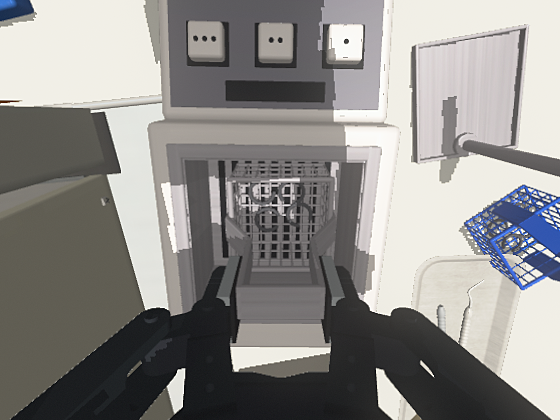

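The basket is inside the well and not yet touching. I continue in 2 mm steps.

```bash
for i in 1 2 3; do python3 -m creep '[[0,0,0,0,0,2,0.9],[0,0,0,0,0,0,0.9]]' | grep -E "pos|force"; done
```

```text
eef_pos: [668.2, -49.4, 326.6]
contact_force: [-1.0, 0.3, -1.6]
eef_pos: [668.5, -49.4, 325.1]
contact_force: [-0.7, -0.0, -2.2]
eef_pos: [668.9, -49.3, 325.5]
contact_force: [-0.4, -0.3, -2.2]
```

```bash
for i in 1 2 ; do python3 -m creep '[[0,0,0,0,0,3,0.9],[0,0,0,0,0,0,0.9]]' | grep -E "pos|force|rot"; done
```

```text
eef_pos: [669.6, -48.9, 325.4]
tcp_rot: [3.13, 0.01, 3.041]
contact_force: [-0.0, -0.4, -1.4]
eef_pos: [670.2, -48.7, 325.2]
tcp_rot: [3.129, 0.013, 3.041]
contact_force: [0.1, 0.0, -2.0]
```

It has stopped at TCP z = 325, which matches the height expected for a seated basket (hanging at 330, minus 5). I release it and look.

```bash
python3 -m creep '[[0,0,0,0,0,0,0.5],[0,0,0,0,0,0,0.4],[0,0,0,0,0,0,0.2],[0,0,0,0,0,0,0.1],[0,0,0,0,0,0,0],[0,0,0,0,0,0,0]]'; python3 -m creep '[[0,0,0,0,0,-20,0],[0,0,0,0,0,-30,0],[0,0,0,0,0,-30,0],[0,0,0,0,0,0,0]]'
python3 - <<'E'
from rig import sense, grab_frame
import cv2,pickle
f=grab_frame("wrist"); pickle.dump(f,open("w9.pkl","wb")); cv2.imwrite("pics/w9.png",f["color"][:,:,::-1])
E
```

```text
clock: 8.37
eef_pos: [670.2, -48.8, 323.6]
tcp_rot: [3.13, 0.013, 3.041]
contact_force: [-0.4, -0.5, -0.6]
opening: 0.998
clock: 8.7
eef_pos: [668.5, -49.7, 402.8]
tcp_rot: [3.13, 0.006, 3.041]
contact_force: [1.6, -0.9, 0.8]
opening: 1.003
```

View pics/w9.png

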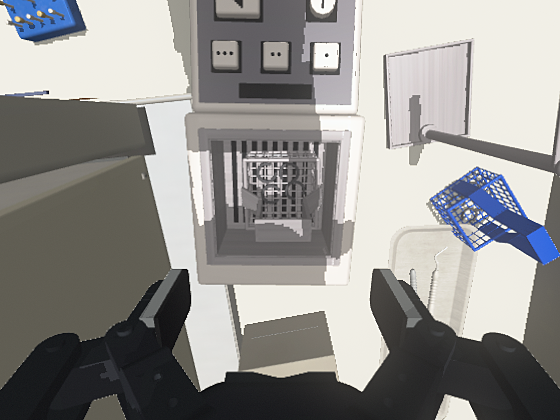

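The basket is seated upright inside the well at about (282,190) and is free of the gripper. Next I close the fingers, tilt the tool 12° and move over the console.

```bash
python3 -m creep '[[0,0,0,0,0,-20,0.3],[0,0,0,37,7.7,0,1],[0,0,0,37,7.7,0,1],[0,0,0,37,7.7,0,1],[0,0,0,37,7.7,0,1],[0,0,0,37,7.7,0,1],[0,0,0.019,0,0,0,1],[0.011,-0.1,0,0,0,0,1],[0,-0.1,0,0,0,0,1],[0,0,0,0,0,0,1]]' 40
python3 - <<'E'
from rig import sense, grab_frame
import cv2,pickle
f=grab_frame("wrist"); pickle.dump(f,open("w10.pkl","wb")); cv2.imwrite("pics/w10.png",f["color"][:,:,::-1])
E
```

```text
clock: 9.58
eef_pos: [476.7, 8.7, 410.1]
tcp_rot: [-3.141, 0.199, 3.019]
contact_force: [-0.2, 0.2, 0.3]
opening: 0.0
```

View pics/w10.png

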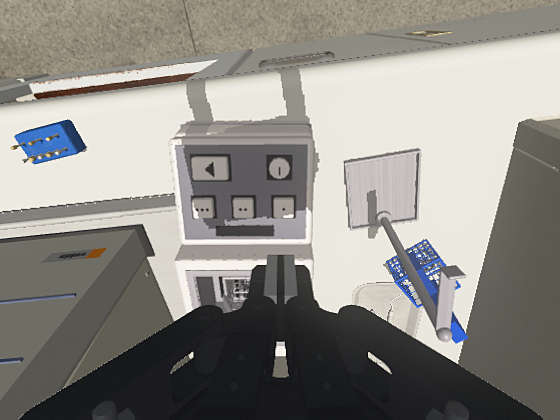

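The view shows shut fingertips and the keys: on (279,167), start (210,168), programme row at y≈207.

```bash
cat > press.py <<'E'
from rig import sense
from h import *
import sys
np.set_printoptions(precision=1,suppress=True)
k={"on":(520.6,2.3,85),"p2":(555,-37.8,94),"st":(513.1,-63.2,85.3)}[sys.argv[1]]; off=float(sys.argv[2])
s=sense(); M=R.from_euler("xyz",s["tcp_rot"]).as_matrix()
ex=np.array([np.cos(-.118),np.sin(-.118),0]); n=np.array([0,0,1])*np.cos(.2094)-ex*np.sin(.2094)
tip=s["eef_pos"]+M[:,2]*173.4
print("tool z err deg",np.degrees(np.arccos(-n@M[:,2])),"tip height above key",(tip-k)@n)
print("shift tool",M.T@(np.array(k)+n*off-tip),"F.n",s["contact_force"]@n)
E
python3 - <<'E'
import pickle
from h import *
np.set_printoptions(precision=1,suppress=True)
f=pickle.load(open("w10.pkl","rb"))
print(at(f,[(279,167),(210,168),(244,207),(284,207),(204,207)],[85,85,94,94,94]))
E
python3 press.py on 20
```

```text
[[519.8   2.2  85. ]
 [512.8 -63.   85. ]
 [554.  -36.9  94. ]
 [558.8   2.3  94. ]
 [549.2 -75.9  94. ]]
tool z err deg 0.932851925124928 tip height above key 153.79157719092422
shift tool [ 19.2  -0.8 134.1] F.n 0.03135613726316548
```

```bash
python3 -m creep '[[0,0,0,6,0,30,1],[0,0,0,6,0,35,1],[0,0,0,6,0,35,1],[0,0,0,0,0,25,1],[0,0,0,0,0,0,1]]'; python3 press.py on 5
```

```text
clock: 10.05
eef_pos: [485.3, 7.5, 280.7]
tcp_rot: [-3.141, 0.183, 3.018]
contact_force: [-1.7, 1.3, 0.7]
opening: -0.007
tool z err deg 1.522146031516496 tip height above key 25.460503014435773
shift tool [ 0.6 -0.8 20.5] F.n 1.0577752654393686
```

```bash
python3 -m creep '[[0,-0.025,0,-4,-1,10,1],[0,0,0,0,0,8,1],[0,0,0,0,0,0,1]]'; python3 press.py on -1
python3 - <<'E'
from rig import sense, grab_frame
import cv2,pickle
f=grab_frame("wrist"); cv2.imwrite("pics/w11.png",f["color"][:,:,::-1])
E
```

```text
clock: 10.3
eef_pos: [493.4, 5.1, 262.0]
tcp_rot: [-3.14, 0.197, 3.017]
contact_force: [-1.2, 0.7, -0.4]
opening: -0.001
tool z err deg 0.7355719680597136 tip height above key 5.4284859911266246
shift tool [7.7 0.8 6.5] F.n -0.08911804463354704
```

View pics/w11.png

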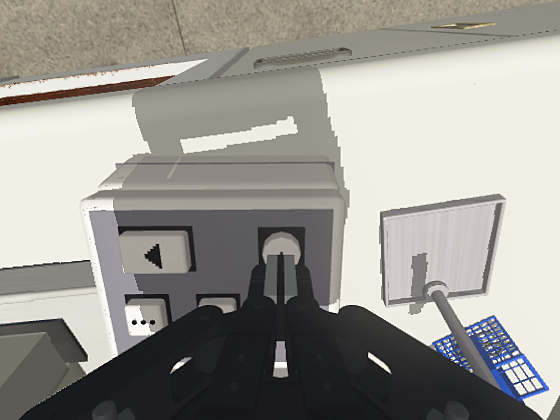

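The tips are in line with the on key (281,248) but about 8 mm too far back. I shift them, then press in small steps.

```bash
python3 -m creep '[[0,-0.01,0,6,0.8,0,1],[0,0,0,0,0,0,1]]' | grep force; python3 press.py on -1;  python3 -m creep '[[0,0,0,1,0,5,1]]' | grep -E "pos|force"; python3 press.py on -5
```

```text
contact_force: [-0.7, 0.5, -1.2]
tool z err deg 0.15606673613578004 tip height above key 7.497539335537505
shift tool [ 4.7 -0.1  8.5] F.n -0.9741974873056738
eef_pos: [488.4, 6.8, 259.3]
contact_force: [0.5, 0.1, 0.4]
tool z err deg 0.15743954421665643 tip height above key 3.8217099029890367
shift tool [ 4.8 -0.3  8.8] F.n 0.3010880694851247
```

```bash
python3 -m creep '[[0,0,0,4.5,0,2,1],[0,0,0,0.5,0,4,1]]' | grep -E "pos|force"; python3 press.py on -5; for i in 1 2 3 4; do python3 -m creep '[[0,0,0,0,0,3,1]]' | grep -E "pos|force"; done; python3 press.py on -5
```

```text
eef_pos: [485.0, 7.4, 253.4]
contact_force: [-3.1, -0.5, 3.0]
tool z err deg 0.29416630695762835 tip height above key -1.197924348322548
shift tool [ 0.7 -0.6  3.8] F.n 3.5355258050540814
eef_pos: [485.3, 7.4, 251.8]
contact_force: [-30.8, 2.0, 76.8]
eef_pos: [485.4, 7.4, 251.6]
contact_force: [-38.7, 3.0, 88.1]
eef_pos: [485.4, 7.5, 251.9]
contact_force: [-32.6, 3.3, 73.2]
eef_pos: [485.2, 7.5, 252.1]
contact_force: [-26.9, 2.0, 60.5]
tool z err deg 0.35702965159389227 tip height above key -2.523758279914059
shift tool [ 0.8 -0.6  2.5] F.n 64.80411333926166
```

Bottomed hard (up to about 95 N, more than wanted). I retract now and will use finer steps on the other keys.

```bash
python3 -m creep '[[0,0,0,0,0,-8,1],[0,0,0,0,0,-15,1],[0,0,0,0,0,0,1]]' | grep -E "pos|force|clock"; python3 press.py on 0; python3 press.py p2 18
python3 - <<'E'
from rig import sense, grab_frame
import cv2,pickle
f=grab_frame("wrist"); cv2.imwrite("pics/w12.png",f["color"][:,:,::-1])
E
```

```text
clock: 11.35
eef_pos: [479.6, 8.3, 277.3]
contact_force: [0.2, -0.0, -0.0]
tool z err deg 0.46631362224874917 tip height above key 23.334813834031863
shift tool [ 1.  -0.7 23.3] F.n -0.0588216252933266
tool z err deg 0.46631362224874917 tip height above key 22.61385046951464
shift tool [-39.3 -36.2   5. ] F.n -0.0588216252933266
```

View pics/w12.png

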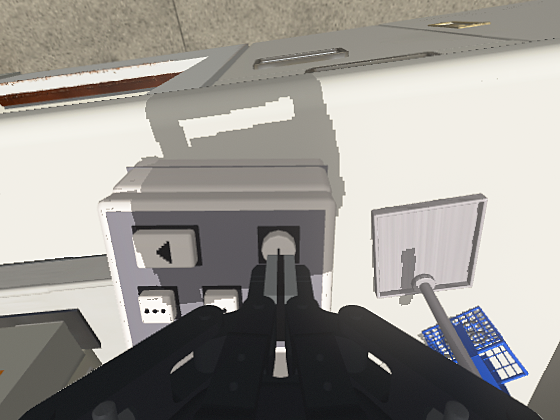

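The on key is back up and the other keys are untouched. Next is the two-dot key.

```bash
python3 -m creep '[[0,0,0,-14,-13,0,1],[0,0,0,-13,-12,0,1],[0,0,0,-11,-11,0,1],[0,0,0,0,0,0,1]]' | grep -E "pos|force|clock"; python3 press.py p2 5
python3 - <<'E'
from rig import sense, grab_frame
import cv2,pickle
f=grab_frame("wrist"); cv2.imwrite("pics/w13.png",f["color"][:,:,::-1])
E
```

```text
clock: 11.73
eef_pos: [511.7, -32.8, 281.7]
contact_force: [0.7, -0.1, -0.2]
tool z err deg 0.2602367625876049 tip height above key 19.30276776479687
shift tool [-2.8  0.5 14.3] F.n -0.33216906629251
```

View pics/w13.png

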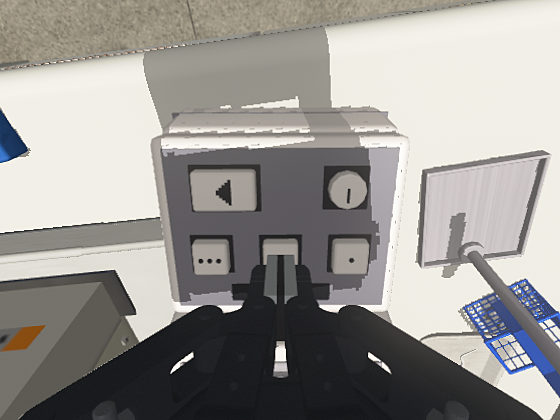

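The tips stand over the middle key (281,252), clear of both neighbours.

```bash
python3 -m creep '[[0,0,0,-2.8,0.5,8,1],[0,0,0,0,0,6,1],[0,0,0,0,0,0,1]]' | grep -E "pos|force"; python3 press.py p2 0; for i in 1 2 3; do python3 -m creep '[[0,0,0,0,0,1.5,1]]' | grep -E "force"; python3 press.py p2 0|sed -n 1p; done
```

```text
eef_pos: [515.3, -31.6, 264.8]
contact_force: [-0.2, -0.5, 1.7]
tool z err deg 0.1336264407303984 tip height above key 1.9854647080858598
shift tool [-3.9 -1.1  2. ] F.n 1.731120895670018
contact_force: [-0.1, -1.6, 3.4]
tool z err deg 0.1485342750023703 tip height above key -0.10420209257335275
contact_force: [0.1, -1.3, 3.5]
tool z err deg 0.15804686149704847 tip height above key -1.9427948357234552
contact_force: [-15.8, -1.7, 40.2]
tool z err deg 0.16266841667069806 tip height above key -2.885171347221252
```

Bottomed with 43 N. I retract and go to start.

```bash
python3 -m creep '[[0,0,0,0,0,-8,1],[0,0,0,0,0,-15,1],[0,0,0,0,0,-5,1],[0,0,0,0,0,0,1]]' | grep -E "pos|force|clock"; python3 press.py st 18
```

```text
clock: 12.62
eef_pos: [509.3, -29.4, 287.8]
contact_force: [0.3, 0.4, -0.3]
tool z err deg 0.2118536936124866 tip height above key 26.274548854939766
shift tool [ 33.9 -32.9   8.4] F.n -0.3207678846153135
```

```bash
python3 -m creep '[[0,0,0,12,-11,0,1],[0,0,0,12,-11,0,1],[0,0,0,10,-10,6,1],[0,0,0,0,0,0,1]]' | grep -E "pos|force|clock"; python3 press.py st 5
python3 - <<'E'
from rig import sense, grab_frame
import cv2,pickle
f=grab_frame("wrist"); cv2.imwrite("pics/w14.png",f["color"][:,:,::-1])
E
```

```text
clock: 12.95
eef_pos: [472.5, -56.9, 273.6]
contact_force: [-1.0, 0.8, -0.7]
tool z err deg 0.13259798726740307 tip height above key 19.370147899133652
shift tool [-1.4 -1.3 14.4] F.n -0.4904227141413874
```

View pics/w14.png

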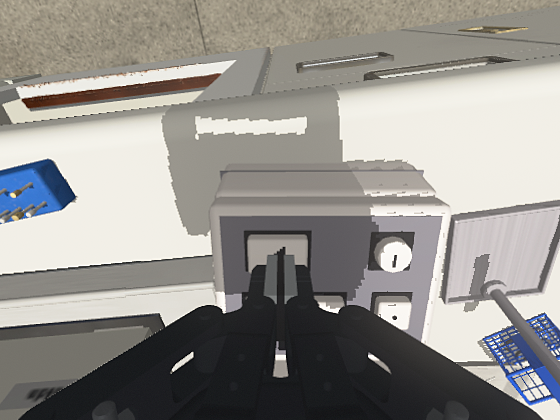

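The tips are over the start key (278,250).

```bash
python3 -m creep '[[0,0,0,-1.4,-1.3,8,1],[0,0,0,0,0,6,1],[0,0,0,0,0,0,1]]' | grep -E "pos|force"; python3 press.py st 0; for i in 1 2 3; do python3 -m creep '[[0,0,0,0,0,1.5,1]]' | grep -E "force"; python3 press.py st 0|sed -n 1p; done
```

```text
eef_pos: [479.7, -58.0, 260.1]
contact_force: [-0.6, 0.1, -0.4]
tool z err deg 0.11780629984740452 tip height above key 4.607021147863549
shift tool [ 3.6 -1.1  4.6] F.n -0.22666002296745386
contact_force: [-1.1, -0.6, 1.2]
tool z err deg 0.11542128533713888 tip height above key 2.6744816370395084
contact_force: [-1.7, -2.0, 2.1]
tool z err deg 0.0931786928341525 tip height above key 0.8133862512834974
contact_force: [-2.0, -1.2, 3.8]
tool z err deg 0.08405539898039222 tip height above key -0.8797374255855546
```

```bash
for i in 1 2; do python3 -m creep '[[0,0,0,0,0,1.5,1]]' | grep -E "force"; python3 press.py st 0|sed -n 1p; done
```

```text
contact_force: [-13.3, -0.2, 31.9]
tool z err deg 0.08511661402522014 tip height above key -2.2209245436269938
contact_force: [-21.5, 1.4, 49.3]
tool z err deg 0.08000806930319881 tip height above key -2.601141264202978
```

Bottomed at about 50 N. I retract well clear and check the scene.

```bash
python3 -m creep '[[0,0,0,0,0,-8,1],[0,0,0,0,0,-20,1],[0,0,0,0,0,-35,1],[0,0,0,0,0,-35,1],[0,0,0,0,0,-35,1],[0,0,0,0,0,0,1],[0,0,0,0,0,0,1],[0,0,0,0,0,0,1]]'
python3 - <<'E'
from rig import sense, grab_frame
import cv2,pickle
f=grab_frame("wrist"); cv2.imwrite("pics/w15.png",f["color"][:,:,::-1])
f=grab_frame("scene"); cv2.imwrite("pics/s15.png",f["color"][:,:,::-1])
f=grab_frame("top"); cv2.imwrite("pics/t15.png",f["color"][:,:,::-1])
E
```

```text
clock: 14.33
eef_pos: [454.5, -53.3, 390.2]
tcp_rot: [-3.141, 0.214, 3.024]
contact_force: [0.3, -0.9, -1.0]
opening: 0.0
```

View pics/w15.png

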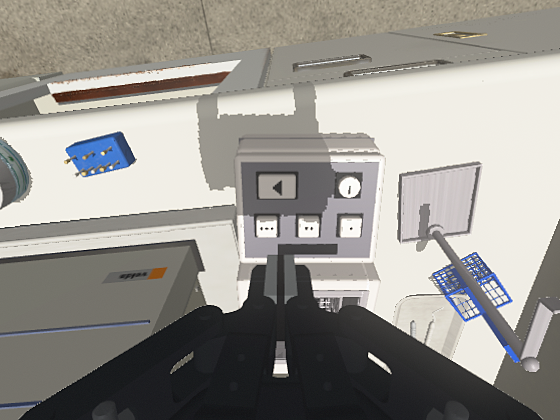

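View pics/t15.png

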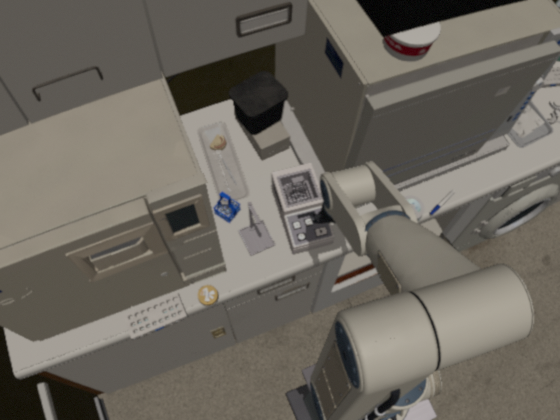

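The wrist view shows all five keys up. The top view shows the basket in the well at (297,187), the stand empty and the bystanders where they were.

```bash
python3 -c "
from rig import job
print(job.sign_off())"
```

```text
the job is handed in; nothing more can be done
None
```

The basket is off its hook and standing upright in the dryer well, released. I pressed the on key, the two-dot key and the start key, one at a time in that order. I handed the job in at 14.3 s on the robot's clock.

- **Basket:** I lowered it in small steps and opened the gripper only when it stopped at the height expected for the well floor. The force reading did not clearly show the touchdown. The picture after release shows it upright and clear of the walls.
- **Keys:** I judged each key fully down by the jump in force once its travel ended, as the key joints could not be read. All five keys are up in the last wrist picture, and the fingertips were not brought down on the other two programme keys.
- **Force on the on key:** The fingertips reached about 96 N when it bottomed. That is higher than I wanted, though under the 120 N wrist limit. I used finer steps on the other two, which peaked at about 43 and 54 N.
- **Surroundings:** The last top view shows the stand empty and no bystander visibly moved; the pot to the right of the dryer is partly hidden by the arm there. The arm and gripper are clear of everything.

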